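Release the ratchet jaw of the pacifier tray and push it home

ROBOT

A 6-joint arm with a two-finger parallel gripper is mounted at the origin on the work surface. World frame = base frame: x ahead of the robot, y to its left, z up, the work surface at z = 0. Lengths are in m, angles in rad, forces in N, time in s.
With the tool pointing down it reaches from about 0.275 to 1 m from the base axis. Payload 8.4 kg.
Tool frame: the origin (TCP) lies on the centre line of the jaws, within the pads' length; the fingertips stand 17 mm ahead of it and the grasp point (between the pads) lies 2 mm behind it (bot.tcp_to_tips is the z of the fingertips in the tool frame, in m); z points along the fingers, y is the line along which they close (so a half turn about z gives the same grasp; the last joint's range is limited). The gripper opens to 85 mm and grips with 20 to 120 N. Pads are 22 mm wide; open, the fingers measure 114 mm over their backs; the gripper's body (76 mm by 85 mm) begins 54 mm behind the grasp point. The pads swing forward as they close: fully open they stand 13 mm farther back than shut.
Start: joints at [-1.214, 0.353, 1.633, -0, 1.155, -0.002], TCP at [0.219, -0.585, 0.248] pointing down, gripper open.
Joint ranges: [-2.63, 2.63], [-0.92, 2.1], [0.06, 2.66], [-1.3, 4.44], [0, 2.69], [-3.02, 3.02]. Speed limits (rad/s): [2.22, 2.22, 2.79, 3.14, 3.14, 3.14].

INTERFACE

Orientations are given as a unit quaternion [x, y, z, w].
In Python, from workcell import bot, hand, kinematics, get_obs, vision, hand_in gives the robot as it stands. The module is installed in compiled form; this text tells all that it offers. Calls block until the motion is done:
- bot.reach(position, orientation): joint-space move of the TCP to a pose.
- bot.servo_line(position, ori=None, velocity=0.15): straight line of the TCP; ori=None keeps the orientation; velocity is the mean speed in m/s.
- bot.goto_joints(angles): joint-space move.
- hand.move_gripper(opening, strength=None): finger opening in m; strength is the grip in N (None keeps the last); returns when the fingers have stopped.
- bot.dwell(seconds).
- kinematics.solve_ik(position, orientation): joint angles nearest the present ones, or None.
- get_obs(): the state.
- vision.read_camera(name): name is "scene" or "top" or "wrist"; returns a dict with "frame" (384x512x3 uint8, red, green, blue), "intrinsics" (3x3 intrinsics, pixels), "view" (4x4, takes a point from world to camera coordinates). Camera axes: x right, y down, z forward; pixel columns grow to the right and rows downward; lengths in m; the calibration is good to about 2 mm. A picture is of the moment at which its call begins. There is no depth.
A pose or a line that the arm cannot do raises bot.IKError and nothing moves.
- hand_in(): hands the job in; it is judged then, once.
The state is a dict: "time_s": time; "joint_pos": joint angles; "joint_vel": joint speeds; "joint_efforts": joint torques, N m; "position": TCP position; "orientation": TCP orientation; "wrist_force": force on the tool from outside, world axes, zero at the start; "ft_torque": the same for the moment, N m; "gripper_width": finger opening in m; "grip_force": force on a finger pad.
Only numpy, scipy, OpenCV 4.12 (cv2) and the standard library are available. Lean on these libraries where they do the work, as an engineer would, in place of code of your own. Each camera call takes 0.05 s, during which the arm holds its last target. There are 200 camera calls.

TASK

The sliding jaw of the ratchet divider in the clear tray has been closed up towards the travel case. With a fingertip press its orange release pad down and, keeping it down, push the jaw back along its bar, away from the case, until it is fully home against the green end block; then let the pad spring up. Leave the case, the two pacifiers and the upturned glass bowl where they are, without lifting or shifting them.

Things in the scene. Friction and masses are not known exactly. Their poses are not given: they have to be found in the camera images.
- tray: clear acrylic tray 300 (x) x 400 (y) x 22 mm, fixed, origin at the centre of its underside, floor 4 mm, turned up to 0.5 rad. A bar (16 mm wide, 24 to 36 mm up, fine ratchet teeth on its -x side) runs along the tray's own y at its x = -20 mm. White fixed jaw (130 mm wide, 74 high) at the -y end, inner face at y = -150 mm; green end block at the +y end. Pushing back means towards the tray's own +y
- end_block (a point): middle of the upper edge of the end block's face against which the sliding jaw stops, 46 mm above the shelf (block 44 mm wide, 22 mm long)
- pad_top (a point): centre of the top of the orange release pad, 40 mm across the bar x 52 along it, 62 mm above the shelf when up, 50 fully down; moves with the sliding jaw. It lies in a pocket 64 mm long between the grey jaw plate (tray's -y side, 8 thick, top 82 mm up, reaching 22 mm to -x and 88 to +x of the bar's axis) and a grey lip (+y side, 8 thick, 44 wide, top 76 mm up), open to both sides
- lip_face (a point): centre of the grey lip's face that looks to the pad (to the tray's -y), 66 mm above the shelf and 32 mm from the pad's centre towards +y: a fingertip that holds the pad down pushes against this face to move the jaw
- slider (a joint): position of the sliding jaw along the bar in m: 0 nearest the fixed jaw, 0.130 fully home, its lip against the end block; grows towards the tray's own +y. About 1.5 N of friction when released; while the pad is up the ratchet lets it move only the other way, except over the last 15 mm or so before home, which have no teeth
- release (a joint): how far the release pad is pressed down in m: 0 up, 0.012 fully down. Spring: 1.5 N to start, 4.5 N fully down. The ratchet is free from about 0.006 on; the pad springs up and the ratchet catches again when let go. At the start the pad may sit a few mm down where the pawl rests on a tooth
- case_mid (a point): centre (half-way up) of the travel case, blue box with white swing lid, 78 x 50 x 60 mm, 150 g, loose between the jaws on the tray floor
- pacifier_yellow_mid (a point): centre of the shield of the yellow pacifier, standing teat up; shield 42 mm across, 47 mm high in all, 20 g, loose on the tray floor on the -x side of the bar
- pacifier_blue_mid (a point): the same for the pale blue pacifier
- bowl_mid (a point): centre (half-way up) of the small glass bowl turned upside down, 76 mm across, 40 mm high, 120 g, loose on the tray floor near the +x, +y corner

How it is judged:
By the outcome, as a careful person would: the job done as asked, in the order asked, and still so for the second after the job is handed in, with the robot touching nothing.
It also fails if it takes over 38 s, if anything falls off the work surface, if the arm or the gripper's body presses on something with over 40 N, if the wrist force passes 120 N, or if a joint passes its speed limit or range.

## Working session

There is one attempt and no reset: what is moved stays moved. The work goes in short steps, each a Python script; the robot and the scene stay as the last script left them, time stands still between calls to the robot, and variables do not carry over. Pictures are saved under pics/ and viewed, at most 10 in all, crops included, and the job is handed in when it is done.

```bash
mkdir -p pics
python3 - <<'E'
from workcell import vision,get_obs,bot
import cv2,numpy as np,pickle
d={}
for n in("scene","top"):
    r=vision.read_camera(n);d[n]=r
    cv2.imwrite(f"pics/{n}0.png",cv2.resize(r["frame"][:,:,::-1],(800,600),interpolation=cv2.INTER_CUBIC))
    print(n,r["intrinsics"].tolist(),np.round(r["view"],3).tolist())
pickle.dump(d,open("d.pkl","wb"))
o=get_obs();print(o["time_s"],o["orientation"],bot.tcp_to_tips,o["wrist_force"])
E
```

```text
scene [[493.2476480093898, 0.0, 252.8834253765493], [0.0, 493.2476480093898, 199.0382328281301], [0.0, 0.0, 1.0]] [[-0.197, 0.98, -0.012, 0.11], [0.713, 0.135, -0.688, -0.373], [-0.673, -0.144, -0.726, 1.293], [0.0, 0.0, 0.0, 1.0]]
top [[392.4730705159096, 0.0, 261.2640510408047], [0.0, 392.4730705159096, 191.7344935947869], [0.0, 0.0, 1.0]] [[0.018, -1.0, 0.017, -0.004], [-0.991, -0.02, -0.134, 0.555], [0.135, -0.015, -0.991, 0.645], [0.0, 0.0, 0.0, 1.0]]
0.1 [ 9.83952821e-01  1.78427729e-01 -1.06184961e-04 -6.16381032e-04] 0.017 [-0.02509954  0.11299659 -0.11400135]
```

View pics/scene0.png

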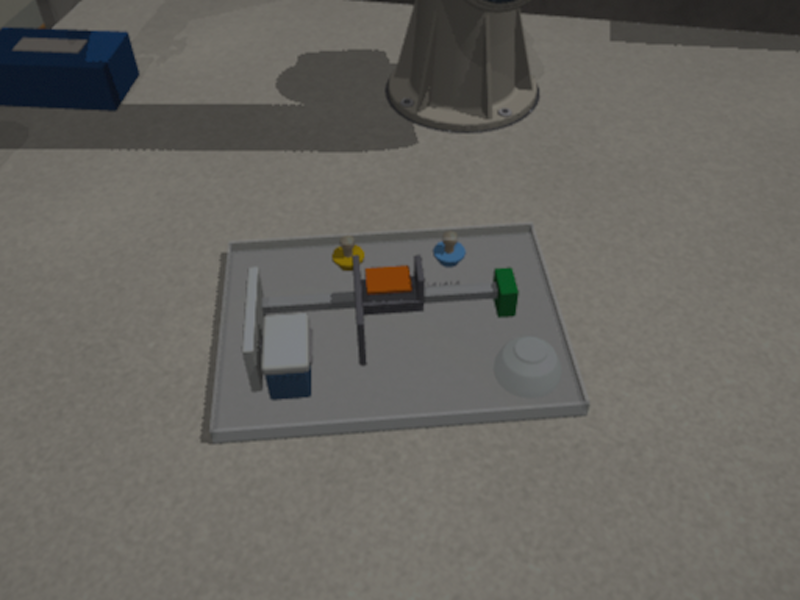

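View pics/top0.png

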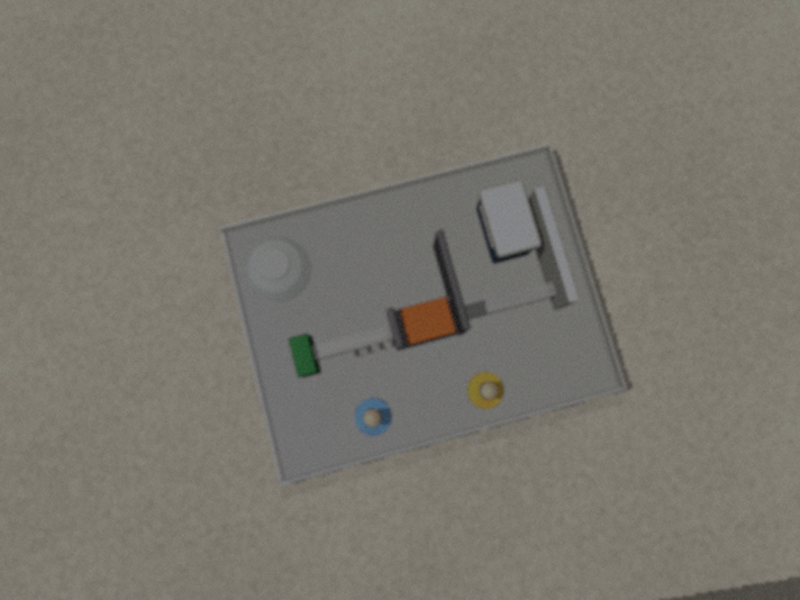

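The scene view shows the orange pad at about (388,279), green block (506,291), yellow pacifier (348,255), blue pacifier (450,250), case (288,355) and bowl (530,363). In the top view the pad is at (428,320), the green block at (304,355), with the lip between them.

```bash
cat > h.py <<'E'
import cv2,numpy as np
def ray(r,p,z):
    V=r["view"];R=V[:3,:3];c=-R.T@V[:3,3]
    d=R.T@np.linalg.inv(r["intrinsics"])@np.array([p[0],p[1],1.])
    return c+d*(z-c[2])/d[2]
def mask(r,lo,hi):
    m=cv2.inRange(cv2.cvtColor(r["frame"],cv2.COLOR_RGB2HSV),lo,hi)
    c=cv2.findContours(m,cv2.RETR_EXTERNAL,cv2.CHAIN_APPROX_NONE)[0]
    return max(c,key=cv2.contourArea)
ORANGE=((4,150,80),(14,255,255)); GREEN=((50,120,40),(75,255,255))
def rect(r,col,z):
    c=mask(r,*col)
    P=np.array([ray(r,p[0],z)[:2] for p in c],np.float32)
    return cv2.minAreaRect(P*1000),cv2.contourArea(c)
E
python3 - <<'E'
import pickle,numpy as np
from h import *
d=pickle.load(open("d.pkl","rb"))
for n in d:
    for nm,col,z in(("pad",ORANGE,.062),("pad",ORANGE,.058),("end",GREEN,.046)):
        print(n,nm,z,rect(d[n],col,z))
    V=d[n]["view"];print(-V[:3,:3].T@V[:3,3])
# tray corners from top picture (rim, z .022)
t=d["top"];C=[ray(t,np.array(p)*.64,.022)[:2] for p in((224,230),(550,149),(628,388),(284,482))]
print(np.round(C,4)); 
for i in range(4): v=C[(i+1)%4]-C[i];print(np.linalg.norm(v),np.degrees(np.arctan2(v[1],v[0])))
E
```

```text
scene pad 0.062 (((532.60546875, -14.098567962646484), (40.20323181152344, 51.033409118652344), 16.17911148071289), 390.0)
scene pad 0.058 (((528.5806274414062, -15.017721176147461), (40.462093353271484, 51.36198425292969), 16.178932189941406), 390.0)
scene end 0.046 (((510.9486083984375, 122.83189392089844), (74.97019958496094, 22.8483829498291), 9.566513061523438), 287.5)
[1.15770792 0.12865558 0.68323891]
top pad 0.062 (((528.9822387695312, -13.725303649902344), (38.415775299072266, 51.86262512207031), 16.343664169311523), 647.0)
top pad 0.058 (((529.389404296875, -13.909444808959961), (38.65165328979492, 52.18114471435547), 16.343713760375977), 647.0)
top end 0.046 (((490.71917724609375, 119.00780487060547), (40.843814849853516, 20.388452529907227), 16.20808982849121), 248.5)
[0.46269933 0.01625807 0.71327565]
[[ 0.633   0.2193]
 [ 0.7396 -0.1582]
 [ 0.4615 -0.2425]
 [ 0.3532  0.1378]]
0.3922554824166921 -74.22164966871516
0.29058908710668385 -163.13549115585974
0.395423128733185 105.89652549738618
0.29136186132599334 16.238821636321056
```

The two views agree: yaw ≈16.3°, pad centre ≈(0.530,-0.014), and about 87 mm from lip to end block. I'll close the gripper and go above the pad, 12 mm towards the lip.

```bash
cat >> h.py <<'E'
from workcell import bot,hand,get_obs,vision
yaw=np.radians(16.3); u=np.array([-np.sin(yaw),np.cos(yaw)]); PAD=np.array([.530,-.014])
phi=(yaw+np.pi/2)/2; Q=[np.cos(phi),np.sin(phi),0,0]
def tgt(s,tipz): return [*(PAD+s*u),tipz+bot.tcp_to_tips]
def st(l=""):
    o=get_obs();p=o["position"];f=o["wrist_force"]
    print(l,"t%.2f s%.4f tip%.4f"%(o["time_s"],(p[:2]-PAD)@u,p[2]-bot.tcp_to_tips),"F along %.2f z %.2f"%(f[:2]@u,f[2]),flush=True)
    return f[:2]@u,f[2],p
def pic(n,nm,box=None):
    r=vision.read_camera(n);im=r["frame"][:,:,::-1]
    if box: im=im[box[1]:box[3],box[0]:box[2]]
    k=min(800/im.shape[1],600/im.shape[0]);cv2.imwrite("pics/"+nm,cv2.resize(im,None,fx=k,fy=k,interpolation=cv2.INTER_CUBIC));return r
E
python3 - <<'E'
from h import *
hand.move_gripper(0.0,20);st("closed")
bot.reach(tgt(.012,.14),Q);st("above")
bot.servo_line(tgt(.012,.09));st("low")
pic("scene","s1.png",(130,120,400,322))
E
```

```text
closed t0.87 s-0.4611 tip0.2313 F along 0.05 z 0.12
above t3.23 s0.0113 tip0.1401 F along 0.06 z 0.49
low t3.72 s0.0117 tip0.0901 F along 0.19 z -0.80
```

View pics/s1.png

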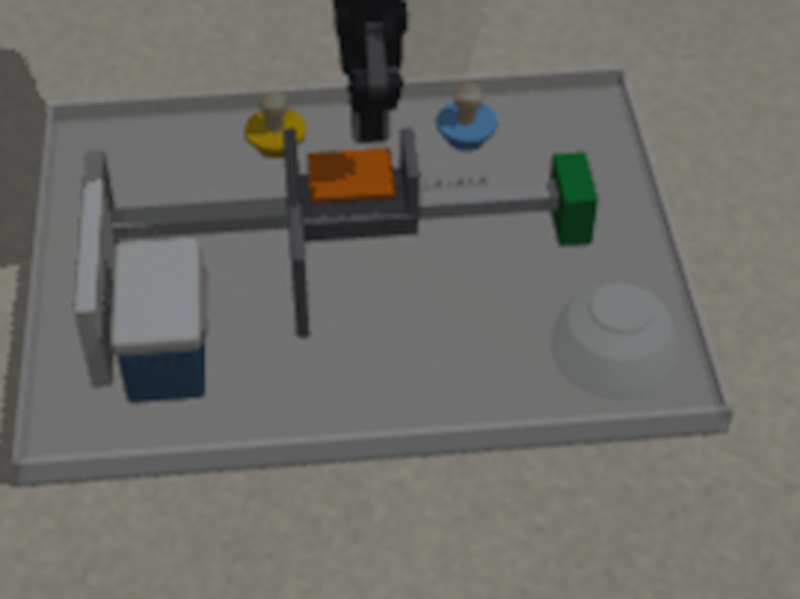

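The fingertip (370,137) hangs above the pad near the lip (408,160), clear of both walls. Next I press down with force monitoring.

Run:
```python
from h import *
bot.servo_line(tgt(.012,.070),velocity=.08);b=st("pre")
for z in(.062,.058,.0555,.0535,.052):
    bot.servo_line(tgt(.012,z),velocity=.03);f=st()
    if f[1]-b[1]>5.5 or abs(f[0])>6: break
pic("scene","s2.png",(200,150,340,255))
```

```text
pre t4.17 s0.0121 tip0.0699 F along 0.34 z -0.01
 t4.58 s0.0120 tip0.0620 F along 0.64 z 0.58
 t4.87 s0.0120 tip0.0579 F along -0.27 z 2.31
 t5.12 s0.0119 tip0.0555 F along 0.28 z 2.81
 t5.37 s0.0120 tip0.0535 F along 0.40 z 3.04
 t5.62 s0.0120 tip0.0520 F along 0.56 z 4.42
```

View pics/s2.png

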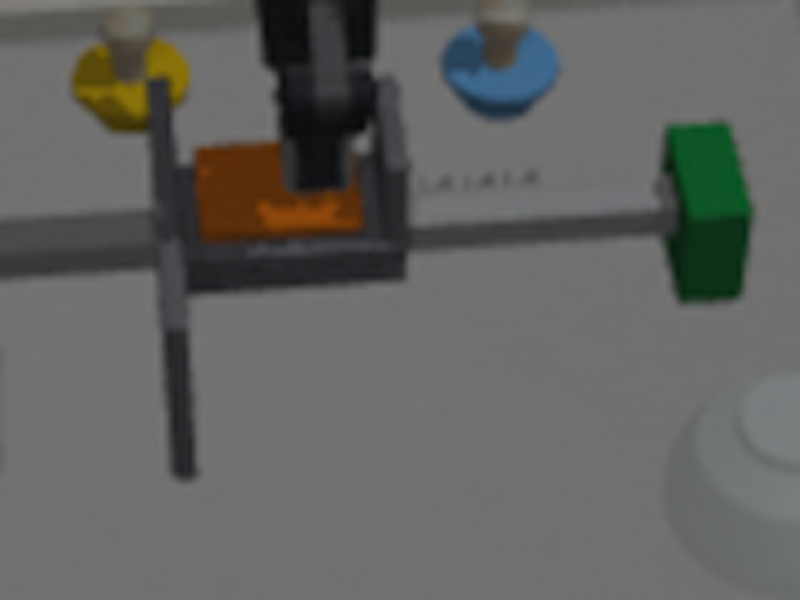

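The fingertip holds the pad about 10 mm down, with a small gap to the lip. Next I push along the bar.

Run:
```python
from h import *
ok=True
for s in(.020,.028,.045,.070,.092):
    bot.servo_line(tgt(s,.0517),velocity=.05);f=st()
    if abs(f[0])>12 or f[1]>14 or f[1]<1.5: ok=False;break
while ok and s<.118:
    s+=.002;bot.servo_line(tgt(s,.0517),velocity=.02);f=st()
    if f[0]<-8: break
pic("scene","s3.png",(180,130,380,280))
```

```text
t5.97 s0.0206 tip0.0518 F along 1.91 z 3.48
 t6.28 s0.0285 tip0.0517 F along 0.42 z 3.57
 t6.78 s0.0456 tip0.0517 F along 2.09 z 4.37
 t7.42 s0.0705 tip0.0518 F along 0.91 z 3.70
 t8.02 s0.0925 tip0.0516 F along 1.52 z 3.39
 t8.27 s0.0940 tip0.0516 F along 0.42 z 3.87
 t8.52 s0.0960 tip0.0517 F along -0.94 z 3.82
 t8.77 s0.0981 tip0.0517 F along -0.70 z 3.88
 t9.02 s0.1002 tip0.0517 F along 0.35 z 4.02
 t9.27 s0.1021 tip0.0516 F along -0.88 z 3.54
 t9.52 s0.1041 tip0.0517 F along -1.38 z 3.81
 t9.77 s0.1061 tip0.0517 F along -1.89 z 3.54
 t10.02 s0.1082 tip0.0517 F along -2.09 z 4.05
 t10.27 s0.1096 tip0.0517 F along -7.22 z 2.93
 t10.52 s0.1098 tip0.0517 F along -20.64 z 2.92
```

View pics/s3.png

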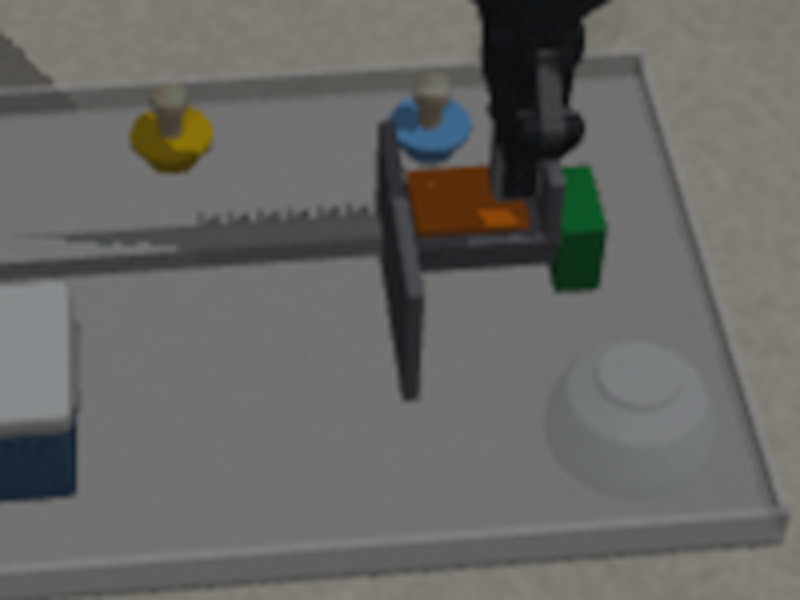

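The lip is hard against the green block: force rose to 20 N and the picture shows no gap. I'll relax the push, lift straight up and check.

Run:
```python
from h import *
bot.servo_line(tgt(.1103,.0517),velocity=.02);st("relaxed")
bot.servo_line(tgt(.1103,.070),velocity=.04);st("up")
bot.servo_line(tgt(.106,.16),velocity=.12);st("clear")
bot.reach([.28,-.35,.28],Q);bot.dwell(.3);st("away")
r=pic("scene","s4.png",(130,120,400,322))
t=vision.read_camera("top")
for z in(.062,):print(rect(r,ORANGE,z),rect(t,ORANGE,z),rect(t,GREEN,.046))
```

```text
relaxed t10.82 s0.1096 tip0.0517 F along -10.31 z 3.35
up t11.43 s0.1098 tip0.0696 F along -8.15 z -0.15
clear t12.32 s0.1062 tip0.1592 F along 1.06 z -0.22
away t14.44 s-0.2522 tip0.2629 F along -0.27 z 0.85
(((507.6516418457031, 71.4781723022461), (40.9197883605957, 51.00302505493164), 15.582225799560547), 394.5) (((504.24139404296875, 71.07134246826172), (38.39262390136719, 51.54111862182617), 16.19312858581543), 666.0) (((489.612060546875, 121.5406265258789), (40.687042236328125, 14.06108570098877), 15.634538650512695), 170.5)
```

View pics/s4.png

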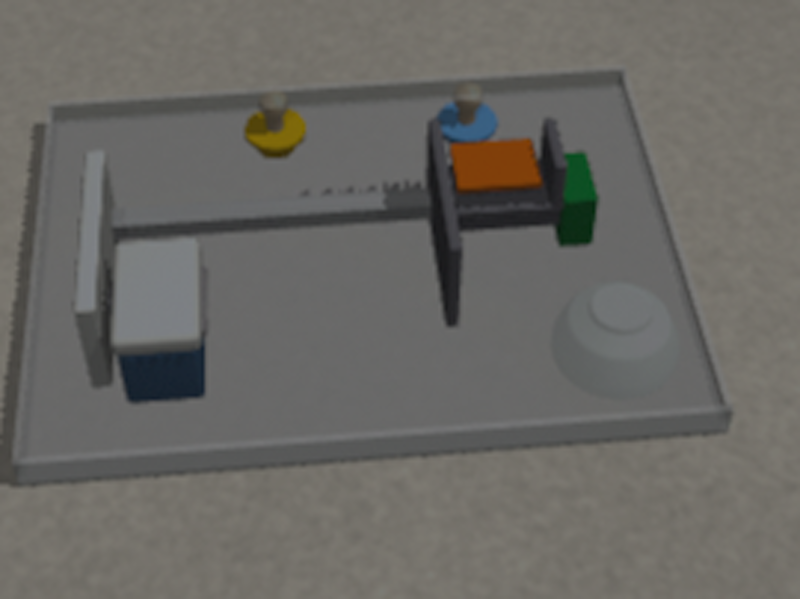

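The jaw sits against the green block (565,200), the pad (497,165) is up, and the case, pacifiers and bowl are at the same pixels as before.

```bash
python3 -c "
from workcell import hand_in;print(hand_in())"
```

```text
the job is handed in; nothing more can be done
None
```

The jaw is fully home against the green end block and the release pad has sprung back up. The case, pacifiers and bowl look unmoved in the last picture. I handed the job in at about 14.5 s of the 38 s limit.

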